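# Switch off the gauge feed and pass a housing under the height bar

### The job

The feed roller of the height gauge was left running: first set its three-position toggle to the centre off position, without throwing it over to the other side. Then slide the bearing housing along the bench, never lifting or tipping it, between the gauge's guide rails and under the bar until it rests against the roller. Leave the toggle off, the housing standing there, and the piston, grease can and oil bottle where they are.

Things in the scene. Friction and masses are not known exactly. Their poses are not given: they have to be found in the camera images.
- switch_box: grey bench box with an aluminium top plate, 120 (x) x 100 (y) x 64 high, fixed to the bench at any yaw; origin at the centre of its underside. A bare steel toggle stands in the middle of its top and swings in the box's x-z plane, between two dark guard plates (66 long in x, 4 thick, at y = +-34, tops 98 above the bench)
- toggle_pivot (a point): pivot of the toggle, fixed in the box, 68 above the bench on the box's centre line; axes as the box
- toggle_tip (a point): top end of the toggle, on its axis, 84 from the pivot; the toggle is a round bat 12 thick up to 30 from the pivot, widening to 19 at 68 to 78 from the pivot
- toggle (a joint): angle of the toggle in rad: 0 upright = centre off, positive leaning to the box's +x, negative to its -x. Spring detents hold it at about +0.37, 0 and -0.37; it starts near +0.37. Pushed in past 0.20 it snaps to the centre by itself; pushed on beyond -0.20 it snaps over to the other side. About 6 N on its upper half moves it
- gauge: height gauge fixed to the bench; origin on the bench under the middle of the bar; its x axis runs along the lane from the open mouth to the roller. Two aluminium rails 14 high, 96 apart inside (y = +-48), from x = -75 to 75, with ends flared outwards from x = -75 to -112. Between it and the robot a wooden block 58 high is fixed on the bench, from x = 220 to 483 and y = -185 to 80 from the robot's base
- housing_center (a point): bearing housing, plain dark grey casting, 60 high, upright and loose on the bench, about 0.5 kg; point on its axis, half-way up (30 above the bench). Round flange 84 across up to 24 high, above it an open hollow sleeve 62 across outside, wall 6. Against the roller its axis is about under the bar (gauge x = 0)
- piston_center (a point): bystander: piston, about 66 across, 54 high, upright; point at its centre
- can_center (a point): bystander: open grease can, about 86 across, 62 high; point at its centre
- bottle_center (a point): bystander: oil squeeze bottle with a long spout, 60 across, 240 high; point half-way up
- gauge_bar (a point): middle of the underside of the steel bridge bar, over the gauge's origin, 66 above the bench; bar 12 thick along the lane, its top 80 above the bench; its posts stand at gauge y = +-74, 86 high
- gauge_roller (a point): middle of the near side of the black rubber roller across the end of the lane, at gauge x = 42, 20 above the bench; radius 16; it stays still. Brackets at its ends 40 high; motor outside the lane on -y, 44 high
There are look-alikes about, which are no part of the job. What is shaped like the part that bears housing_center but orange or red is not meant.

How it is judged:
On the way, in this order (a step that is already met when the one before it is completed fails the run):
1. the toggle stands in its centre off detent (value of joint toggle between -0.08 and 0.08 rad), for 0.3 s.
2. the housing has been slid under the bar against the roller (x of housing_center in the frame of gauge between -0.008 and 0.012 m and y of housing_center in the frame of gauge between -0.012 and 0.012 m), for 0.2 s.
At the end, for the whole second after the job is handed in: the toggle stands at the centre (within 0.08 rad of upright), and the housing stands upright on the bench between the rails under the bar, within 8 mm of touching the roller (all of step 1 and all of step 2 and angle between housing_center's own z axis and vertical below 0.08 rad and height (world z) of housing_center below 0.036 m).
It fails at once if the toggle is thrown over to the other side (value of joint toggle below -0.21 rad).
It fails at once if the housing enters the guide rails before the toggle is off (x of housing_center in the frame of gauge above -0.1 m and value of joint toggle above 0.1 rad).
It fails at once if the housing is lifted off the bench or tipped (height (world z) of housing_center above 0.042 m or angle between housing_center's own z axis and vertical above 0.3 rad).
It fails at once if the piston, can or bottle is moved by more than 20 mm or knocked over (distance of any of piston_center, can_center, bottle_center from where it was at the start of the episode above 0.02 m).
It also fails if it takes over 69 s, if anything falls off the work surface, if the arm or the gripper's body presses on something with over 40 N, if the wrist force passes 120 N, or if a joint passes its speed limit or range.

### The arm

A 6-joint arm with a two-finger parallel gripper is mounted at the origin on a cart in front of the work surface, level with it; the furniture and walls round the work are solid. World frame = base frame: x ahead of the robot, y to its left, z up, the work surface at z = 0. Lengths are in m, angles in rad, forces in N, time in s.
With the tool pointing down it reaches from about 0.3 to 0.85 m from the base axis. Payload 4.2 kg.
Tool frame: the origin (TCP) lies midway between the tips of the shut fingers; the grasp point (between the pads) lies 19 mm behind it; z points along the fingers, y is the line along which they close (so a half turn about z gives the same grasp; the last joint's range is limited). The gripper opens to 91 mm and grips with 3 to 60 N. Pads are 32 mm wide; open, the fingers measure 118 mm over their backs; the gripper's body (76 mm by 178 mm) begins 60 mm behind the grasp point.
Start: joints at [-1.25, 0.32, 1.565, -0, 1.257, -0.02], TCP at [0.192, -0.542, 0.175] pointing down, gripper open.
Joint ranges: [-3.11, 3.11], [-0.84, 2.01], [0.21, 2.61], [-1.34, 4.49], [0.05, 2.63], [-2.56, 2.56]. Speed limits (rad/s): [2.57, 2.57, 3.14, 3.14, 3.14, 3.14].

### API

Orientations are given as a unit quaternion [x, y, z, w].
In Python, from cell import get_obs, get_image, close_job gives the robot as it stands. The module is installed in compiled form; this text tells all that it offers.
- The arm moves only by the shell command python3 -m jog 'ROWS' [FORCE]. ROWS is JSON, a list of rows, each a list of 3 entries, a list of its own where there are three numbers: the turn, a rotation vector about the tool's x, y, z in rad, then the shift along the tool's x, y, z in mm, then the closure, from 0 (fully open) to 1 (shut). In form: [[[ax, ay, az], [dx, dy, dz], grip], ...]. A call has 1 to 20 rows; each row is the pose to reach, as a shift and turn from the pose commanded when the call began, along the tool's axes at that moment; what a row does not reach only later rows make up. A row lasts 1/8 s, in which the tool goes at most 62.5 mm and 10.7 degrees, less where a joint would pass 70% of its speed; a pose out of reach is approached as far as the arm can. A call with a gripper value outside its range is refused whole. The fingers move at their own pace and stop on an object; FORCE is the grip in N (left out, the last holds). Time passes only in rows, so rows that repeat a pose let the fingers close. It gives the time, the measured TCP pose, the force, the opening and the grip force at its end, in the units of the state.
- get_obs(): the state, without advancing time (a new reading comes with each control period).
- get_image(name): name is "side" or "top" or "wrist"; returns a dict with "image" (420x560x3 uint8, red, green, blue), "range_z" (420x560 float32, m along the optical axis (not along the pixel's ray), 0 where there is no reading), "intrinsics" (3x3 intrinsics, pixels), "position" and "rotation" of the camera in the world. Camera axes: x right, y up, looking along -z (the intrinsics and any distortion apply to the point x, -y, -z); pixel columns grow to the right and rows downward; lengths in m; the calibration is good to about 2 mm. A picture is of the moment at which its call begins.
- close_job(): hands the job in; it is judged then, once.
The state is a dict: "clock": time; "joints": joint angles; "joint_velocities": joint speeds; "joint_torque": joint torques, N m; "ee_pos": TCP position; "tool_rot": TCP orientation; "force": force on the tool from outside, world axes, zero at the start; "moment": the same for the moment, N m; "grip_width": finger opening in m; "grip_force": force on a finger pad.
Only numpy, scipy, OpenCV 4.12 (cv2) and the standard library are available. Lean on these libraries where they do the work, as an engineer would, in place of code of your own. Each camera call takes 0.05 s, during which the arm holds its last target. There are 200 camera calls.

## Working session

There is one attempt and no reset: what is moved stays moved. The work goes in short steps, Python scripts to look and compute and a shell command to move; the robot and the scene stay as the last step left them, time stands still between calls to the robot, and variables do not carry over. Pictures are saved under pics/ and viewed, at most 10 in all, crops included, and the job is handed in when it is done.

```bash
mkdir -p pics; cat > h.py <<'E'
import numpy as np, cv2
from cell import get_obs, get_image
def snap(n,f=None):
    d=get_image(n)
    if f: cv2.imwrite(f'pics/{f}.png',d['image'][:,:,::-1])
    np.savez(f'pics/{n}.npz',**d)
    return d
def load(n): return dict(np.load(f'pics/{n}.npz'))
def ray(d,u,v):
    K=d['intrinsics'];c=np.array([(u-K[0,2])/K[0,0],-(v-K[1,2])/K[1,1],-1.])
    return np.array(d['position']),np.array(d['rotation'])@c
def plane(d,u,v,z):
    p,r=ray(d,u,v);return p+r*(z-p[2])/r[2]
def cloud(d):
    K=d['intrinsics'];z=d['range_z'];v,u=np.mgrid[:z.shape[0],:z.shape[1]]
    c=np.stack([(u-K[0,2])/K[0,0]*z,-(v-K[1,2])/K[1,1]*z,-z],-1)
    return c@np.array(d['rotation']).T+np.array(d['position'])
E
python3 - <<'E'
from h import *
for n in('top','side'):
    d=snap(n,n+'0');print(n,d['position'],d['rotation'],d['intrinsics'],d.keys())
o=get_obs();print(o)
E
```

```text
top [0.29333188 0.05298055 1.59173874] [ 0.08212911 -0.08094212 -0.6976261   0.70712163] [[475.06196547   0.         278.04853478]
 [  0.         475.06196547 207.20311753]
 [  0.           0.           1.        ]] dict_keys(['image', 'range_z', 'intrinsics', 'position', 'rotation'])
side [ 0.55012226 -1.34675957  0.73498112] [ 0.54655807 -0.00540497 -0.0258578   0.83700444] [[545.11681258   0.         278.18134796]
 [  0.         545.11681258 210.80110193]
 [  0.           0.           1.        ]] dict_keys(['image', 'range_z', 'intrinsics', 'position', 'rotation'])
{'clock': 0.1, 'joints': array([-1.25001043e+00,  3.20218478e-01,  1.56548848e+00, -1.74279099e-07,
        1.25739696e+00, -2.00186021e-02]), 'joint_velocities': array([-0.000227  , -0.00211897, -0.00252739,  0.001323  , -0.0008662 ,
        0.00178697]), 'joint_torque': array([ 3.74051924e-04, -4.13333309e+01, -2.32510328e+01,  7.29280966e-02,
        4.21992433e-02, -5.10022744e-05]), 'ee_pos': array([ 0.19203063, -0.54147814,  0.17453646]), 'tool_rot': array([ 9.85516347e-01,  1.69578767e-01, -1.13288833e-04, -7.47091438e-04]), 'force': array([-3.73840163e-02, -9.82282353e-01,  6.75906264e-04]), 'moment': array([0.03198107, 0.02165384, 0.0163829 ]), 'grip_force': 0.0, 'grip_width': 0.0911009745465456}
```

Rotation is a quaternion; fix the helper while viewing.

```bash
sed -i "s/^def snap/from scipy.spatial.transform import Rotation as Ro\ndef snap/; s/np.array(d\['rotation'\])/Ro.from_quat(d['rotation']).as_matrix()/" h.py; cat h.py | grep Ro
```

```text
from scipy.spatial.transform import Rotation as Ro
    return np.array(d['position']),Ro.from_quat(d['rotation']).as_matrix()@c
    return c@Ro.from_quat(d['rotation']).as_matrix().T+np.array(d['position'])
```

View pics/top0.png

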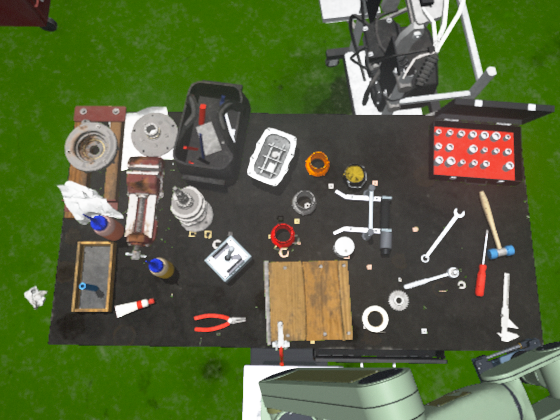

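View pics/side0.png

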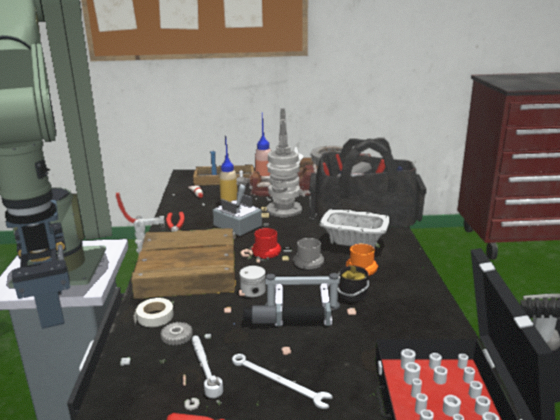

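The top view shows the housing at (303,202), the gauge with rails from about (335,215) to the roller at (387,225), the switch box at (229,260), piston (343,247), can (355,177), red and orange look-alikes at (283,235) and (317,162), and the bottle at (160,267). Next I'll measure these and view an enlarged crop.

```bash
python3 - <<'E'
from h import *
d=load('top');im=d['image'];P=cloud(d)
c=im[150:300,190:410];cv2.imwrite('pics/crop.png',cv2.resize(c,None,fx=3.6,fy=3.6,interpolation=cv2.INTER_CUBIC)[:,:,::-1])
def pts(u0,v0,u1,v1,zl,zh):
    Q=P[v0:v1,u0:u1].reshape(-1,3);return Q[(Q[:,2]>zl)&(Q[:,2]<zh)]
def circ(n,*b):
    Q=pts(*b);(x,y),r=cv2.minEnclosingCircle((Q[:,:2]*1000).astype(np.float32));print(n,len(Q),x,y,r,Q.mean(0))
print('bench',np.median(P[300:330,100:180,2]))
circ('housing sleeve',285,185,320,218,.05,.07); circ('flange',285,185,322,220,.012,.07)
circ('piston',328,235,360,262,.045,.065);circ('can',338,160,372,192,.05,.075);circ('red',266,218,298,252,.05,.07)
Q=pts(195,230,260,290,.056,.08);print('box',len(Q),cv2.minAreaRect((Q[:,:2]*1000).astype(np.float32)))
Q=pts(195,230,260,290,.088,.105);print('guards',len(Q),cv2.minAreaRect((Q[:,:2]*1000).astype(np.float32)))
Q=pts(195,230,260,290,.115,.2);print('toggle',Q)
Q=pts(330,185,400,260,.072,.095);print('bar',len(Q),cv2.minAreaRect((Q[:,:2]*1000).astype(np.float32)))
Q=pts(330,185,400,260,.009,.02);print('rails',len(Q))
Q=pts(140,240,180,285,.05,.3);print('bottle',Q.mean(0),Q.max(0))
E
```

```text
bench 0.0015732110203111604
housing sleeve 58 681.9528198242188 -30.590087890625 31.124847412109375 [ 0.68608473 -0.03217955  0.05803575]
flange 287 685.0369873046875 -18.01673698425293 53.03055191040039 [ 0.67746482 -0.02989012  0.03147996]
piston 306 514.0010986328125 -144.78494262695312 52.34739303588867 [ 0.52393567 -0.15942925  0.05308195]
can 105 758.225341796875 -215.9871063232422 58.53483963012695 [ 0.7712997  -0.20031217  0.05777511]
red 56 567.2064208984375 40.89484786987305 30.991464614868164 [0.57007996 0.04138694 0.05860188]
box 938 ((482.28717041015625, 217.55198669433594), (100.30499267578125, 119.85213470458984), 45.88337707519531)
guards 76 ((482.5318603515625, 217.56903076171875), (72.8656234741211, 64.14586639404297), 44.75239562988281)
toggle [[0.50940491 0.20045011 0.14560654]
 [0.51007026 0.1977989  0.14143179]
 [0.51040574 0.19491413 0.13946557]
 [0.50530375 0.20271971 0.15219225]
 [0.50626822 0.20030584 0.14592371]
 [0.5065169  0.1973803  0.14451682]
 [0.50678675 0.19446277 0.14296686]
 [0.50713424 0.19158894 0.14089059]
 [0.50371386 0.20677227 0.14168641]
 [0
[... 720 characters left out ...]
.49481007 0.20049549 0.1396602 ]
 [0.49419427 0.19695111 0.14439671]
 [0.49536282 0.19467846 0.1362766 ]
 [0.49297484 0.20756112 0.12988142]
 [0.49194385 0.20365484 0.13773512]
 [0.49254004 0.20099111 0.1336757 ]
 [0.49340896 0.19850841 0.12762228]
 [0.49284377 0.19497915 0.13206361]
 [0.49099008 0.20832636 0.121546  ]
 [0.49074836 0.20499931 0.12365606]
 [0.49087743 0.20196093 0.12300835]
 [0.49106231 0.19896097 0.12194611]
 [0.48868028 0.20885685 0.11542245]
 [0.48788333 0.20508084 0.12176261]]
bar 226 ((644.2730712890625, -246.26922607421875), (20.220876693725586, 171.65231323242188), 86.59198760986328)
rails 400
bottle [0.45073555 0.42591839 0.11633025] [0.53972098 0.5065692  0.24367133]
```

View pics/crop.png

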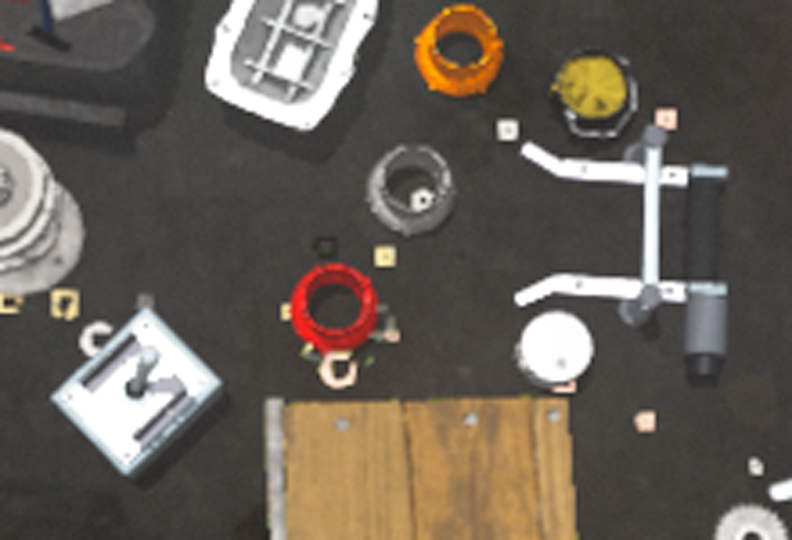

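```bash
cat >> h.py <<'E'
def need(x,y,z,deg):
    "turn/shift (mm, tool axes) to bring the TCP to xyz pointing down with tool x at heading deg"
    o=get_obs();R=Ro.from_quat(o['tool_rot']);a=np.deg2rad(deg)
    T=Ro.from_matrix(np.array([[np.cos(a),np.sin(a),0],[np.sin(a),-np.cos(a),0],[0,0,-1.]]))
    print('turn',(R.inv()*T).as_rotvec().round(3),'shift',(R.inv().apply(np.array([x,y,z])-o['ee_pos'])*1000).round(1),'t',round(o['clock'],2))
E
python3 - <<'E'
from h import *
need(.49,.2105,.25,45)
d=load('top');P=cloud(d)
def m(u0,v0,u1,v1,zl,zh):
    Q=P[v0:v1,u0:u1].reshape(-1,3);return Q[(Q[:,2]>zl)&(Q[:,2]<zh)]
Q=m(330,185,400,260,.077,.084);print('bartop',len(Q),cv2.minAreaRect((Q[:,:2]*1000).astype(np.float32)))
# rail direction: bright pixels low
Q=P[185:260,330:400];I=d['image'][185:260,330:400].min(-1)
for nm,lo,hi in(('+y',.67,.73),('-y',.56,.62)):
    S=Q[(I>150)&(Q[...,2]>.009)&(Q[...,2]<.02)&(Q[...,0]>lo)&(Q[...,0]<hi)&(Q[...,1]>-.32)&(Q[...,1]<-.18)]
    print(nm,len(S),cv2.minAreaRect((S[:,:2]*1000).astype(np.float32)))
E
```

```text
turn [-0.001 -0.    -0.445] shift [ 532.2 -609.2  -74.5] t 0.1
bartop 119 ((645.2874755859375, -247.0264892578125), (20.076841354370117, 169.39236450195312), 87.17933654785156)
+y 104 ((701.886474609375, -236.4232635498047), (110.55750274658203, 16.824951171875), 86.41847229003906)
-y 105 ((589.8042602539062, -234.2025146484375), (105.31684875488281, 16.996278762817383), 85.49361419677734)
```

```bash
python3 -m jog '[[[0,0,0],[0,0,-60],0],[[0,0,-0.1],[50,-57,-75],0],[[0,0,-0.2],[90,-103,-75],0],[[0,0,-0.3],[130,-149,-75],0],[[0,0,-0.445],[170,-195,-75],0],[[0,0,-0.445],[210,-241,-75],0],[[0,0,-0.445],[250,-287,-75],0],[[0,0,-0.445],[290,-333,-75],0],[[0,0,-0.445],[330,-379,-75],0],[[0,0,-0.445],[370,-425,-75],0],[[0,0,-0.445],[410,-471,-75],0],[[0,0,-0.445],[450,-517,-75],0],[[0,0,-0.445],[490,-563,-75],0],[[0,0,-0.445],[532,-609,-75],0],[[0,0,-0.445],[532,-609,-75],0],[[0,0,-0.445],[532,-609,-75],0]]'
python3 - <<'E'
from h import *
need(.49,.2105,.115,45)
snap('wrist','w1')
E
```

```text
clock: 2.1
ee_pos: [0.4894, 0.2093, 0.2496]
tool_rot: [0.924, 0.383, -0.001, 0.0]
force: [0.0, -0.7, -0.9]
grip_width: 0.0914
grip_force: 0.0
turn [-0.     0.002  0.001] shift [  1.5  -0.4 134.6] t 2.1
```

View pics/w1.png

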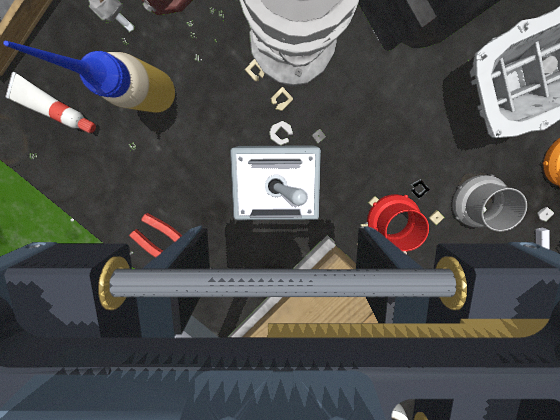

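The wrist view shows the box square to the tool at (276,183), with the toggle leaning right to its tip at (297,196). I'll cross-check the toggle and box from this view.

```bash
python3 - <<'E'
from h import *
d=load('wrist');P=cloud(d);Q=P[140:225,225:330].reshape(-1,3)
B=Q[(Q[:,2]>.058)&(Q[:,2]<.075)];print(cv2.minAreaRect((B[:,:2]*1000).astype(np.float32)))
T=Q[Q[:,2]>.135];print(len(T),T.mean(0),T[:,2].max())
B=P[170:240,445:535].reshape(-1,3);B=B[(B[:,2]>.052)&(B[:,2]<.066)];print('housing',len(B),cv2.minEnclosingCircle((B[:,:2]*1000).astype(np.float32)))
E
```

```text
((485.45947265625, 218.24954223632812), (99.75927734375, 119.48731994628906), 45.25829315185547)
289 [0.50840963 0.20664896 0.1750402 ] 0.46022191741780927
housing 580 ((684.9846801757812, -30.347042083740234), 31.636789321899414)
```

```bash
python3 -m jog '[[[0,0,0],[2,1,45],0],[[0,0,0],[2,1,90],0],[[0,0,0],[2,1,134],0],[[0,0,0],[2,1,134],0],[[0,0,0],[2,-10,134],0],[[0,0,0],[2,-10,134],0.2],[[0,0,0],[2,-10,134],0.4],[[0,0,0],[2,-10,134],0.5],[[0,0,0],[2,-10,134],0.6],[[0,0,0],[2,-10,134],0.7],[[0,0,0],[2,-10,134],0.7],[[0,0,0],[2,-10,134],0.7],[[0,0,0],[2,-10,134],0.7]]' 20; python3 - <<'E'
from h import *
snap('side','s1');d=load('side')
i=d['image'][160:260,180:320];cv2.imwrite('pics/s1.png',cv2.resize(i,None,fx=5,fy=5)[:,:,::-1])
E
```

```text
clock: 3.78
ee_pos: [0.4844, 0.2183, 0.1162]
tool_rot: [0.924, 0.383, -0.0, 0.0]
force: [0.2, -0.2, 0.1]
grip_width: 0.0275
grip_force: 0.0
```

View pics/s1.png

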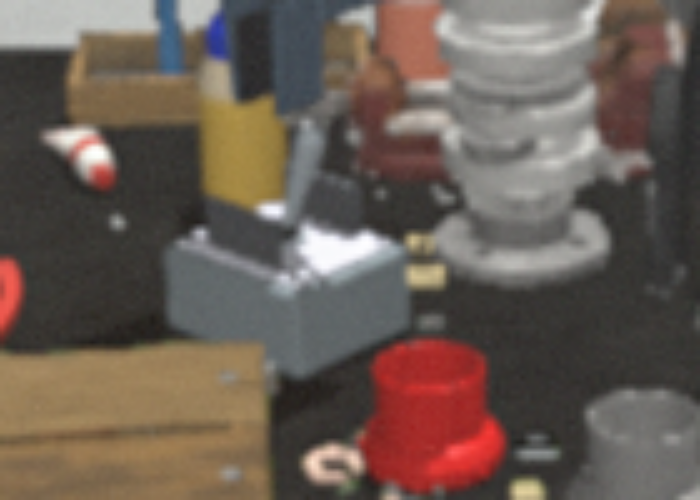

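The crop shows the fingers at (250,50) and (300,60) and the toggle running from (290,220) to (315,125); whether it's upright isn't clear from this angle, so I'll measure it.

```bash
python3 - <<'E'
from h import *
d=load('side');P=cloud(d)
b=np.array([.484,.218]);ex=np.array([.707,-.707]);ey=np.array([.707,.707])
for v in range(183,206,2):
    r=[]
    for u in range(232,252):
        p,q=ray(d,u,v); # plane through box centre line, containing ex and z, normal ey
        t=((b-p[:2])@ey)/(q[:2]@ey);X=p+q*t;r.append((u,*(d['image'][v,u].tolist()[:1]),round(((X[:2]-b)@ex)*1000),round(X[2]*1000)))
    lit=[a for a in r if 95<a[1]<190]
    print(v,[(a[0],a[1],a[2],a[3]) for a in lit])
E
```

```text
183 [(232, 160, -14, 141), (233, 156, -10, 142), (234, 140, -5, 143), (235, 118, -1, 144), (236, 105, 4, 146), (237, 111, 8, 147), (238, 104, 13, 148), (239, 100, 17, 149), (240, 111, 22, 150), (241, 118, 26, 151), (242, 106, 31, 152), (243, 96, 35, 153), (244, 99, 39, 154)]
185 [(232, 157, -15, 134), (233, 155, -10, 136), (234, 153, -6, 137), (235, 144, -1, 138), (236, 128, 4, 139), (237, 98, 8, 140), (240, 132, 21, 143), (241, 151, 26, 144), (242, 126, 30, 145), (243, 104, 35, 146), (250, 102, 65, 154), (251, 98, 69, 155)]
187 [(232, 158, -15, 128), (233, 152, -11, 129), (234, 152, -6, 130), (235, 146, -1, 131), (236, 128, 3, 132), (239, 98, 16, 136), (240, 129, 21, 137), (241, 139, 25, 138), (242, 145, 30, 139), (243, 133, 34, 140), (244, 106, 38, 141), (249, 103, 60, 146), (250, 137, 64, 147), (251, 130, 69, 148)]
189 [(232, 155, -16, 121), (233, 149, -11, 122), (234, 152, -7, 123), (235, 145, -2, 124), (236, 131, 3, 126), (237, 99, 7, 127), (239, 111, 16, 129), (240, 128, 20, 130), (241, 131, 25, 131), (242, 130, 29, 132), (243, 124, 34, 133), (244, 103, 38, 134)]
191 [(232, 159
[... 760 characters left out ...]
 (235, 139, -4, 97), (236, 120, 1, 98), (237, 108, 5, 100), (238, 118, 10, 101), (239, 126, 14, 102), (240, 120, 19, 103), (241, 104, 23, 104)]
199 [(232, 153, -18, 87), (233, 149, -14, 88), (234, 142, -9, 89), (235, 137, -4, 90), (236, 127, 0, 92), (237, 115, 5, 93), (238, 121, 9, 94), (239, 123, 14, 95), (240, 100, 18, 96)]
201 [(237, 142, 4, 86), (238, 120, 9, 87), (239, 111, 13, 88)]
203 [(232, 128, -19, 73), (233, 163, -15, 74), (234, 177, -10, 75), (235, 185, -6, 77), (236, 157, -1, 78), (237, 133, 4, 79), (238, 117, 8, 80), (239, 99, 13, 82), (241, 102, 22, 84)]
205 [(239, 105, 12, 75), (240, 166, 17, 76), (242, 170, 26, 78), (243, 142, 30, 80), (244, 122, 35, 81), (245, 110, 39, 82)]
```

```bash
python3 - <<'E'
from h import *
o=get_obs();print(o['clock'],o['ee_pos'],o['grip_width'],o['force'])
d=snap('side');P=cloud(d)
b=np.array([.484,.218]);ex=np.array([.707,-.707]);ey=np.array([.707,.707])
for v in range(170,200,3):
    print(v,[(u,round((P[v,u,:2]-b)@ex*1000),round((P[v,u,:2]-b)@ey*1000),round(P[v,u,2]*1000)) for u in range(226,248,3)])
i=d['image'][100:250,140:340];cv2.imwrite('pics/s2.png',cv2.resize(i,None,fx=4,fy=4,interpolation=cv2.INTER_CUBIC)[:,:,::-1])
E
```

```text
3.825 [0.48438129 0.21830892 0.11619284] 0.027211668997744604 [-0.26499739 -0.57463664  0.15086634]
170 [(226, -19, -17, 187), (229, -13, -11, 187), (232, -12, 1, 184), (235, 17, -14, 194), (238, 30, -13, 197), (241, 27, 2, 192), (244, 25, 16, 188), (247, -329, 370, 11)]
173 [(226, -21, -16, 177), (229, -15, -9, 176), (232, -15, 3, 173), (235, 22, -19, 187), (238, 29, -13, 187), (241, 30, -1, 184), (244, 25, 16, 178), (247, -315, 356, 6)]
176 [(226, -20, -17, 168), (229, -17, -8, 166), (232, -14, 2, 164), (235, 20, -17, 177), (238, 25, -10, 176), (241, 26, 1, 173), (244, 19, 21, 166), (247, -245, 288, 29)]
179 [(226, -157, 104, 91), (229, -13, -13, 158), (232, -16, 3, 153), (235, 18, -16, 166), (238, 17, -3, 163), (241, 25, 2, 163), (244, 21, 18, 158), (247, -188, 232, 47)]
182 [(226, -157, 103, 80), (229, -150, 110, 80), (232, -143, 117, 79), (235, 15, -14, 156), (238, 25, -11, 157), (241, -199, 212, 38), (244, -190, 219, 38), (247, -190, 233, 34)]
185 [(226, -152, 98, 72), (229, -149, 108, 70), (232, -147, 120, 66), (235, -143, 130, 64), (238, -258, 251, 0), (241, 27, -1, 145), (244, 36, 2, 146), (247, -233, 274, 0)]
188 [(226, -159, 103, 58), (229, -147, 106, 60), (232, -143, 115, 58), (235, -149, 135, 50), (238, -235, 230, 0), (241, 33, -8, 139), (244, 34, 4, 136), (247, -209, 250, 1)]
191 [(226, -156, 99, 49), (229, -152, 109, 47), (232, -146, 118, 45), (235, -145, 130, 42), (238, -213, 208, 1), (241, 34, -9, 130), (244, 34, 4, 126), (247, -194, 236, -3)]
194 [(226, -165, 106, 33), (229, -148, 105, 38), (232, -150, 120, 32), (235, -142, 127, 32), (238, 16, -6, 114), (241, 27, -3, 116), (244, -1, 36, 97), (247, -167, 209, 0)]
197 [(226, -157, 98, 26), (229, -153, 108, 24), (232, -148, 118, 22), (235, -141, 126, 22), (238, 14, -4, 103), (241, 21, 2, 103), (244, 0, 34, 87), (247, 10, 38, 89)]
```

View pics/s2.png

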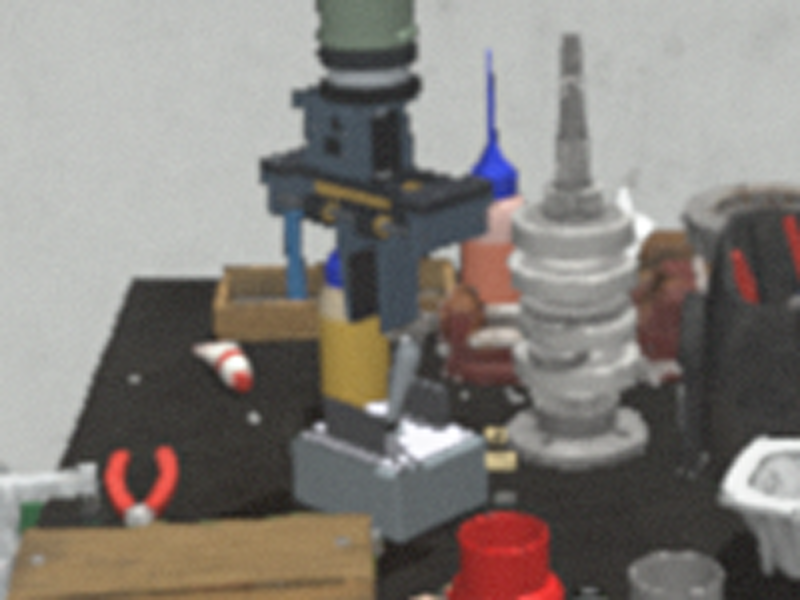

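The view shows fingertips at about z = 0.155, above the still leaning toggle, although the TCP reads 0.116. I'll check this against the start picture's projection before moving on.

```bash
python3 - <<'E'
from h import *
import cv2
d=load('side');K=d['intrinsics'];R=Ro.from_quat(d['rotation']).as_matrix();p=np.array(d['position'])
def pr(X):
    c=R.T@(np.array(X)-p);return (K[0,2]+K[0,0]*c[0]/-c[2]).round(1),(K[1,2]+K[1,1]*c[1]/c[2]).round(1)
print('start TCP',pr([.192,-.5415,.1745]),'+40',pr([.192,-.5415,.2145]))
print('now',pr(get_obs()['ee_pos']))
P=cloud(d);Q=P[100:185,195:275].reshape(-1,3)
Q=Q[np.hypot(Q[:,0]-.484,Q[:,1]-.218)<.12];Q=Q[Q[:,2]>.147]
h,e=np.histogram(Q[:,2],bins=np.arange(.145,.40,.01))
for i in range(len(h)):
    S=Q[(Q[:,2]>e[i])&(Q[:,2]<=e[i+1])]
    if len(S): print(e[i].round(3),h[i],(((S[:,:2]-[.484,.218])@[.707,-.707]).min()*1000).round(),(((S[:,:2]-[.484,.218])@[.707,-.707]).max()*1000).round())
E
```

```text
start TCP (np.float64(56.1), np.float64(327.6)) +40 (np.float64(51.9), np.float64(308.2))
now (np.float64(235.7), np.float64(191.6))
0.145 4 -20.0 22.0
0.155 55 -22.0 26.0
0.165 54 -26.0 30.0
0.175 60 -23.0 30.0
0.185 55 -26.0 30.0
0.195 63 -25.0 31.0
0.205 66 -24.0 31.0
0.215 45 -26.0 31.0
0.225 44 -75.0 85.0
0.235 145 -78.0 88.0
0.245 225 -81.0 87.0
0.255 162 -89.0 93.0
0.265 259 -93.0 95.0
0.275 211 -88.0 94.0
0.285 90 -47.0 23.0
0.295 93 -48.0 23.0
0.305 93 -52.0 24.0
0.315 54 -42.0 22.0
0.325 93 -49.0 40.0
0.335 110 -25.0 42.0
0.345 72 -18.0 37.0
0.355 74 -17.0 41.0
0.365 88 -22.0 42.0
0.375 89 -21.0 44.0
0.385 88 -13.0 39.0
```

```bash
python3 - <<'E'
from h import *
w=load('wrist');print('then',w['position'],'ee (.4894,.2093,.2496)')
w=snap('wrist');o=get_obs();print('now',w['position'],o['ee_pos'],o['joints'],o['clock'])
P=cloud(w);I=w['image']
for v,u in((150,250),(200,240),(330,480),(100,450)):print(v,u,P[v,u])
d=snap('side');P=cloud(d);Q=P[100:195,195:275].reshape(-1,3);Q=Q[(np.hypot(Q[:,0]-.484,Q[:,1]-.218)<.03)&(Q[:,2]>.1)]
print(np.histogram(Q[:,2],bins=np.arange(.1,.24,.01)))
cv2.imwrite('pics/w2.png',I[:,:,::-1])
E
```

```text
then [0.54107764 0.26061134 0.46022192] ee (.4894,.2093,.2496)
now [0.5357203  0.26928852 0.32698934] [0.48438302 0.21830639 0.11620169] [ 4.01848340e-01  2.97293504e-01  1.75535045e+00 -1.08263509e-04
  1.08900076e+00  1.18694315e+00] 3.925
150 250 [0.49799863 0.28100493 0.0015911 ]
200 240 [0.46673084 0.25465634 0.06507215]
330 480 [ 0.54117012 -0.07894777  0.00155765]
100 450 [0.6809258  0.16955972 0.00077906]
(array([ 0,  5,  8,  5,  5, 32, 57, 49, 52, 47, 60, 37, 22]), array([0.1 , 0.11, 0.12, 0.13, 0.14, 0.15, 0.16, 0.17, 0.18, 0.19, 0.2 ,
       0.21, 0.22, 0.23]))
```

View pics/w2.png

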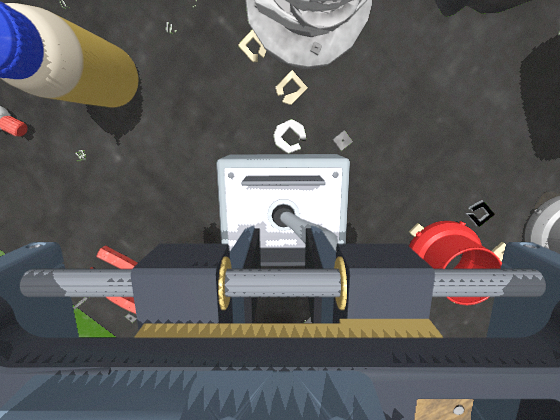

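The wrist view again shows the toggle leaning right, to (310,225), past the right finger. The actual fingertips sit about 37 mm above the reported TCP, so I'll reopen, go deeper and verify before closing.

```bash
python3 -m jog '[[[0,0,0],[0,0,-20],0.6],[[0,0,0],[0,11,-20],0],[[0,0,0],[0,11,-20],0],[[0,0,0],[0,11,-20],0],[[0,0,0],[0,11,-20],0],[[0,0,0],[0,11,-20],0],[[0,0,0],[0,11,-20],0],[[0,0,0],[0,11,10],0],[[0,0,0],[0,11,34],0],[[0,0,0],[0,11,34],0],[[0,0,0],[0,11,34],0]]'; python3 - <<'E'
from h import *
d=snap('side');P=cloud(d);Q=P[100:200,180:290].reshape(-1,3);xy=Q[:,:2]-[.484,.218];X=xy@[.707,-.707];Y=xy@[.707,.707]
for a,b in((-70,-20),(5,38),(38,90)):
    s=(X*1000>a)&(X*1000<b)&(abs(Y)<.025)&(Q[:,2]>.1);print(a,b,np.histogram(Q[s,2],bins=np.arange(.1,.2,.01))[0],X[s].min(),X[s].max(),Q[s,2].min())
E
```

```text
clock: 5.35
ee_pos: [0.4929, 0.2109, 0.0831]
tool_rot: [0.924, 0.383, 0.001, 0.0]
force: [-0.4, -0.3, -0.4]
grip_width: 0.0909
grip_force: 0.0
-70 -20 [ 0  1 27 26 34 29 31 37 31] -0.06994282676401141 -0.020023430250096317 0.11946628388206404
5 38 [10 18 13 14 15  0  0  0  0] 0.005009367461482769 0.03798593756256412 0.10014201326794736
38 90 [ 0  0 21 35 33 31 37 32 33] 0.03804639621429553 0.08991708990307667 0.1207806427835385
```

```bash
python3 -m jog '[[[0,0,0],[0,-11,4],0],[[0,0,0],[0,-11,4],0.2],[[0,0,0],[0,-11,4],0.4],[[0,0,0],[0,-11,4],0.5],[[0,0,0],[0,-11,4],0.6],[[0,0,0],[0,-11,4],0.7],[[0,0,0],[0,-11,4],0.72],[[0,0,0],[0,-11,4],0.72],[[0,0,0],[0,-11,4],0.72]]' 20; python3 -m jog '[[[0,0,0],[0,0,0],0.5],[[0,0,0],[0,0,0],0.2],[[0,0,0],[0,0,0],0.2],[[0,0,0],[0,0,0],0.2],[[0,0,0],[0,0,-50],0.2],[[0,0,0],[0,0,-100],0.2],[[0,0,0],[0,0,-130],0.2],[[0,0,0],[0,0,-130],0.2]]'; python3 - <<'E'
from h import *
d=snap('side');P=cloud(d);Q=P[160:210,215:260].reshape(-1,3);xy=Q[:,:2]-[.484,.218];X=xy@[.707,-.707];Y=xy@[.707,.707]
s=(abs(Y)<.02)&(abs(X)<.05)&(Q[:,2]>.1)&(Q[:,2]<.16)
for a in np.arange(.1,.16,.01):
    t=s&(Q[:,2]>=a)&(Q[:,2]<a+.01)
    if t.any(): print(a.round(2),t.sum(),np.median(X[t]))
need(.645,-.2465,.2,86.6)
E
```

```text
clock: 6.52
ee_pos: [0.4841, 0.2184, 0.078]
tool_rot: [0.924, 0.383, -0.0, -0.0]
force: [-0.7, 0.3, -0.3]
grip_width: 0.026
grip_force: 0.0
clock: 7.52
ee_pos: [0.4858, 0.219, 0.2107]
tool_rot: [0.924, 0.383, 0.003, 0.0]
force: [-0.2, 0.2, -1.5]
grip_width: 0.0732
grip_force: 0.0
0.1 13 0.006761620743573796
0.11 14 0.005228707552773562
0.12 15 0.007739968018905626
0.13 17 0.00746722138622546
0.14 22 0.005357941244605098
0.15 5 0.0023986903235351646
turn [ 0.001 -0.001 -0.726] shift [-215.5  442.1    8.6] t 7.58
```

Toggle is upright (its axis has constant x with height). Now above the housing.

```bash
python3 - <<'E'
from h import *
need(.684,-.0305,.15,86.6)
E
```

```text
turn [ 0.001 -0.001 -0.726] shift [-35.2 317.   58.8] t 7.58
```

```bash
python3 -m jog '[[[0,0,-0.12],[-6,50,0],0],[[0,0,-0.25],[-12,105,0],0],[[0,0,-0.37],[-18,160,0],0],[[0,0,-0.5],[-24,215,0],0],[[0,0,-0.62],[-30,270,20],0],[[0,0,-0.726],[-35,317,59],0],[[0,0,-0.726],[-35,317,59],0],[[0,0,-0.726],[-35,317,59],0],[[0,0,-0.726],[-35,317,59],0]]'; python3 - <<'E'
from h import *
d=snap('wrist','w3');P=cloud(d)
need(.684,-.0305,.15,86.6)
m=(P[...,2]>.055)&(P[...,2]<.065)&(np.hypot(P[...,0]-.684,P[...,1]+.03)<.05);B=P[m];print('housing',len(B),cv2.minEnclosingCircle((B[:,:2]*1000).astype(np.float32)))
d=snap('side');P=cloud(d);o=get_obs()['ee_pos'];Q=P.reshape(-1,3);Q=Q[(np.hypot(Q[:,0]-o[0],Q[:,1]-o[1])<.08)&(Q[:,2]>.09)&(Q[:,2]<.3)]
print('tip',np.sort(Q[:,2])[[0,5,10,20,40]],o)
E
```

```text
clock: 8.7
ee_pos: [0.6837, -0.0293, 0.1503]
tool_rot: [0.727, 0.686, 0.001, 0.0]
force: [-0.1, 0.9, 0.2]
grip_width: 0.0911
grip_force: 0.0
turn [ 0.002 -0.     0.002] shift [-1.2  0.2  0.6] t 8.75
housing 494 ((685.121826171875, -30.712200164794922), 31.095821380615234)
tip [0.18825275 0.1901714  0.19301718 0.1966383  0.20214892] [ 0.68390569 -0.02936135  0.15070851]
```

View pics/w3.png

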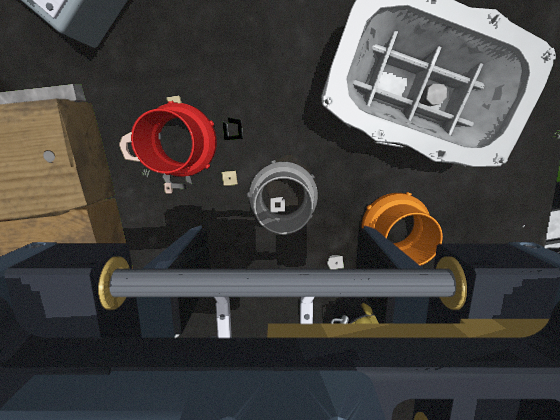

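The wrist view has the housing centred at (284,200), clear of the red (175,140) and orange (400,235) look-alikes. I'll descend to grip the sleeve lightly just above the flange.

```bash
python3 -m jog '[[[0,0,0],[-1,0,50],0.1],[[0,0,0],[-1,0,95],0.1],[[0,0,0],[-1,0,130],0.1],[[0,0,0],[-1,0,150],0.1],[[0,0,0],[-1,0,156],0.1],[[0,0,0],[-1,0,156],0.2],[[0,0,0],[-1,0,156],0.36],[[0,0,0],[-1,0,156],0.45],[[0,0,0],[-1,0,156],0.45],[[0,0,0],[-1,0,156],0.45]]' 8; python3 - <<'E'
from h import *
need(.645+.028*.059,-.2465+.028*.998,-.005,86.6)
need(.645+.13*.059,-.2465+.13*.998,-.005,86.6)
o=get_obs()['ee_pos'];d=snap('side');P=cloud(d);Q=P.reshape(-1,3);m=(np.hypot(Q[:,0]-o[0],Q[:,1]-o[1])<.055)&(Q[:,2]<.2)
print(np.histogram(Q[m,2],bins=np.arange(0,.13,.01)))
E
```

```text
clock: 10.05
ee_pos: [0.6847, -0.0314, -0.0053]
tool_rot: [0.728, 0.686, 0.001, 0.001]
force: [-0.9, 1.4, 6.2]
grip_width: 0.0614
grip_force: 8.0
turn [ 0.002 -0.     0.   ] shift [-189.1  -26.9   -0.3] t 10.05
turn [ 0.002 -0.     0.   ] shift [-87.1 -26.9  -0.3] t 10.05
(array([145, 144, 100, 126, 160, 160,  46,  32,  48,  27,  18,  10]), array([0.  , 0.01, 0.02, 0.03, 0.04, 0.05, 0.06, 0.07, 0.08, 0.09, 0.1 ,
       0.11, 0.12]))
```

```bash
python3 -m jog '[[[0,0,0],[-10,-6,0],0.45],[[0,0,0],[-22,-12,0],0.45],[[0,0,0],[-34,-18,0],0.45],[[0,0,0],[-46,-24,0],0.45],[[0,0,0],[-56,-27,0],0.45],[[0,0,0],[-68,-27,0],0.45],[[0,0,0],[-80,-27,0],0.45],[[0,0,0],[-80,-27,0],0.45]]'; python3 - <<'E'
from h import *
need(.645+.033*.059,-.2465+.033*.998,-.005,86.6)
d=snap('wrist','w4');P=cloud(d)
d=snap('top');P=cloud(d);cv2.imwrite('pics/t4.png',cv2.resize(d['image'][150:270,290:410],None,fx=5,fy=5,interpolation=cv2.INTER_CUBIC)[:,:,::-1])
E
```

```text
clock: 11.1
ee_pos: [0.6528, -0.1104, -0.0053]
tool_rot: [0.728, 0.686, 0.001, 0.001]
force: [0.5, 0.8, 6.0]
grip_width: 0.0614
grip_force: 8.0
turn [ 0.002 -0.    -0.001] shift [-103.3    0.3   -0.4] t 11.1
```

View pics/w4.png

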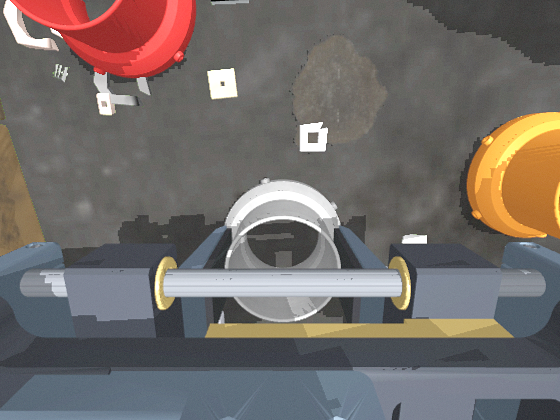

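The housing (sleeve at (283,270)) is held between the fingers and moved with them. On along the lane.

```bash
python3 -m jog '[[[0,0,0],[-12,0,0],0.45],[[0,0,0],[-24,0,0],0.45],[[0,0,0],[-36,0,0],0.45],[[0,0,0],[-48,0,0],0.45],[[0,0,0],[-60,0,0],0.45],[[0,0,0],[-72,0,0],0.45],[[0,0,0],[-84,0,0],0.45],[[0,0,0],[-94,0,0],0.45],[[0,0,0],[-102,0,0],0.45],[[0,0,0],[-102,0,0],0.45]]'
```

```text
clock: 12.45
ee_pos: [0.6466, -0.2116, -0.0054]
tool_rot: [0.728, 0.686, 0.001, 0.0]
force: [-1.2, 3.3, 7.1]
grip_width: 0.0614
grip_force: 8.0
```

```bash
python3 -m jog '[[[0,0,0],[0,0,0],0.3],[[0,0,0],[0,0,0],0.15],[[0,0,0],[0,0,0],0.1],[[0,0,0],[0,0,0],0.1],[[0,0,0],[25,0,0],0.1],[[0,0,0],[50,0,0],0.1],[[0,0,0],[75,0,0],0.1],[[0,0,0],[75,0,0],0.67],[[0,0,0],[75,0,10],0.67],[[0,0,0],[75,0,18],0.67],[[0,0,0],[75,0,18],0.67],[[0,0,0],[75,0,18],0.67]]' 20
python3 - <<'E'
from h import *
g=np.array([.645,-.2465]);ex=np.array([-.0593,-.9982]);ey=np.array([.9982,-.0593])
d=snap('top');P=cloud(d);Q=P.reshape(-1,3);x=(Q[:,:2]-g)@ex;y=(Q[:,:2]-g)@ey
m=(Q[:,2]>.05)&(Q[:,2]<.068)&(abs(y)<.055)&(x>-.09)&(x<.05)
B=np.c_[x,y][m]*1000;print(len(B),cv2.minEnclosingCircle(B.astype(np.float32)) if len(B) else 0)
d=snap('side');P=cloud(d);Q=P.reshape(-1,3);x=(Q[:,:2]-g)@ex;y=(Q[:,:2]-g)@ey
m=(Q[:,2]>.05)&(Q[:,2]<.064)&(abs(y)<.04)&(x>-.08)&(x<.05);B=np.c_[x,y][m]*1000;print(len(B),cv2.minEnclosingCircle(B.astype(np.float32)))
need(*(g-.056*ex),-.023,86.6)
print(get_obs()['ee_pos'],get_obs()['force'])
E
```

```text
clock: 13.95
ee_pos: [0.6506, -0.1373, -0.0249]
tool_rot: [0.728, 0.686, -0.0, 0.0]
force: [-0.0, 0.5, -0.6]
grip_width: 0.0349
grip_force: 0.0
7 ((-41.81637954711914, 24.31804656982422), 8.105735778808594)
146 ((-33.746028900146484, -0.5039591789245605), 35.04436492919922)
turn [ 0.001  0.    -0.   ] shift [-53.5   0.7  -1.6] t 14.05
[ 0.65078813 -0.13711934 -0.02456725] [ 0.09826657 -0.51197868  0.11411523]
```

```bash
python3 -m jog '[[[0,0,0],[-10,0,0],0.67],[[0,0,0],[-18,0,0],0.67],[[0,0,0],[-24,0,0],0.67],[[0,0,0],[-30,0,0],0.67],[[0,0,0],[-36,0,0],0.67],[[0,0,0],[-42,0,0],0.67],[[0,0,0],[-46,0,0],0.67],[[0,0,0],[-46,0,0],0.67]]'
python3 -m jog '[[[0,0,0],[-2,0,0],0.67],[[0,0,0],[-4,0,0],0.67],[[0,0,0],[-4,0,0],0.67]]'
```

```text
clock: 15.05
ee_pos: [0.6479, -0.1833, -0.0247]
tool_rot: [0.728, 0.686, -0.0, 0.0]
force: [-0.3, 2.3, 0.6]
grip_width: 0.0303
grip_force: 0.8
clock: 15.42
ee_pos: [0.6476, -0.1867, -0.0247]
tool_rot: [0.728, 0.686, -0.0, 0.0]
force: [-0.5, 2.7, 1.4]
grip_width: 0.0295
grip_force: 1.4
```

```bash
python3 - <<'E'
from h import *
g=np.array([.645,-.2465]);ex=np.array([-.0593,-.9982]);ey=np.array([.9982,-.0593])
d=snap('side','s5');P=cloud(d);Q=P.reshape(-1,3);x=(Q[:,:2]-g)@ex;y=(Q[:,:2]-g)@ey
m=(Q[:,2]>.05)&(Q[:,2]<.063)&(abs(y)<.04)&(x>-.05)&(x<.05);B=np.c_[x,y][m]*1000;print(len(B),cv2.minEnclosingCircle(B.astype(np.float32)))
m=(Q[:,2]>.026)&(Q[:,2]<.045)&(abs(y)<.03)&(x>-.05)&(x<.05);print('sleeve front',np.sort(x[m])[-8:])
K=abs(y)<.03;K&=(Q[:,2]>.01)&(Q[:,2]<.045)&(x>.038)&(x<.09);print('roller',x[K].min() if K.any() else 0,x[K].max(),Q[K,2].max())
i=d['image'][230:340,220:370];cv2.imwrite('pics/s5.png',cv2.resize(i,None,fx=5,fy=5,interpolation=cv2.INTER_CUBIC)[:,:,::-1])
E
```

```text
125 ((-12.792388916015625, -2.5722031593322754), 42.186065673828125)
sleeve front [0.02548309 0.02736502 0.0467801  0.04753068 0.0480066  0.04891649
 0.04933683 0.04990025]
roller 0.04678009918235989 0.0796375229392 0.03799051625006522
```

View pics/s5.png

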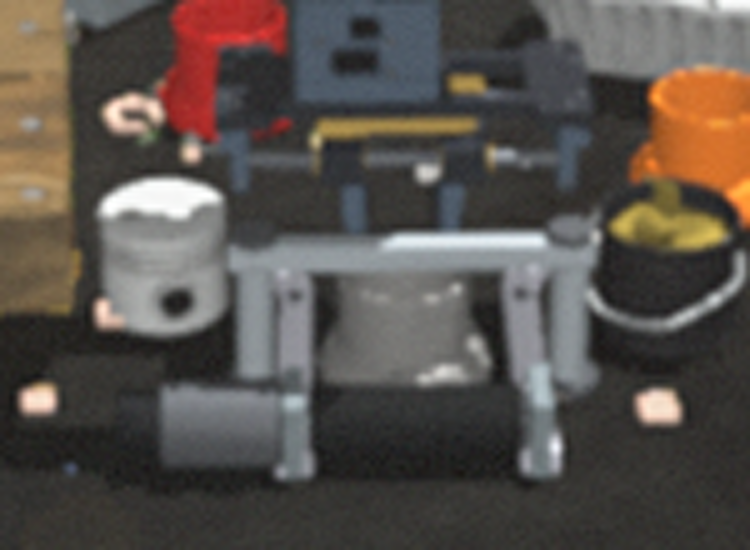

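The housing (405,330) stands upright under the bar, nearly at the roller, with piston and can undisturbed. I'll nudge on until the force shows contact.

```bash
python3 -m jog '[[[0,0,0],[-1.5,0,0],0.67],[[0,0,0],[-3,0,0],0.67],[[0,0,0],[-3,0,0],0.67]]'; python3 -m jog '[[[0,0,0],[-1,0,0],0.67],[[0,0,0],[-2,0,0],0.67],[[0,0,0],[-2,0,0],0.67]]'
```

```text
clock: 15.85
ee_pos: [0.6475, -0.1898, -0.0247]
tool_rot: [0.728, 0.686, -0.0, 0.0]
force: [0.2, 2.9, 2.3]
grip_width: 0.0298
grip_force: 1.4
clock: 16.23
ee_pos: [0.6473, -0.1918, -0.0247]
tool_rot: [0.728, 0.686, -0.0, 0.0]
force: [-0.2, 4.2, 1.2]
grip_width: 0.0298
grip_force: 1.5
```

```bash
python3 -m jog '[[[0,0,0],[-1,0,0],0.67],[[0,0,0],[-2,0,0],0.67],[[0,0,0],[-2,0,0],0.67]]'; python3 -m jog '[[[0,0,0],[-1,0,0],0.67],[[0,0,0],[-1,0,0],0.67]]'
```

```text
clock: 16.6
ee_pos: [0.6472, -0.1938, -0.0247]
tool_rot: [0.728, 0.686, -0.0, 0.0]
force: [-0.1, 3.4, 0.7]
grip_width: 0.0301
grip_force: 1.5
clock: 16.85
ee_pos: [0.6472, -0.1947, -0.0247]
tool_rot: [0.728, 0.686, -0.0, 0.0]
force: [-0.2, 3.1, 2.1]
grip_width: 0.03
grip_force: 1.5
```

```bash
python3 -m jog '[[[0,0,0],[-1,0,0],0.67],[[0,0,0],[-2,0,0],0.67],[[0,0,0],[-2,0,0],0.67]]';python3 - <<'E'
from h import *
g=np.array([.645,-.2465]);ex=np.array([-.0593,-.9982]);ey=np.array([.9982,-.0593])
d=snap('side');P=cloud(d);Q=P.reshape(-1,3);x=(Q[:,:2]-g)@ex;y=(Q[:,:2]-g)@ey
for lo,hi in((.03,.04),(.04,.05)):
    m=(Q[:,2]>lo)&(Q[:,2]<hi)&(abs(y)<.034)&(x>-.02)&(x<.045);A=np.c_[2*x[m],2*y[m],np.ones(m.sum())]
    # circle of known radius 31: for each point centre x
    yc=np.median(y[m]);k=abs(y[m]-yc)<.025;print('y',yc,'centre x',np.median(x[m][k]-np.sqrt(.031**2-(y[m][k]-yc)**2)),k.sum())
m=(Q[:,2]>.076)&(Q[:,2]<.084)&(abs(y)<.05)&(abs(x)<.03);print('bar x',x[m].min(),x[m].max())
m=(Q[:,2]>.025)&(Q[:,2]<.045)&(abs(y)<.04)&(x>.043)&(x<.08);print('roller top',np.median(x[m&(Q[:,2]>.034)]),Q[m,2].max())
E
```

```text
clock: 17.23
ee_pos: [0.647, -0.1968, -0.0248]
tool_rot: [0.728, 0.686, -0.0, 0.0]
force: [0.1, 3.1, 1.0]
grip_width: 0.0301
grip_force: 1.5
y 0.001371221795906167 centre x 0.0009503917025905015 83
y -0.002058251276410712 centre x 0.0008001043821852932 101
bar x -0.029932822316895875 0.01208487378562549
roller top 0.06169628294579608 0.038361779844687915
```

```bash
python3 -m jog '[[[0,0,0],[-1,0,0],0.67],[[0,0,0],[-2,0,0],0.67],[[0,0,0],[-2,0,0],0.67]]'; python3 -m jog '[[[0,0,0],[-1,0,0],0.67],[[0,0,0],[-1,0,0],0.67]]'
```

```text
clock: 17.65
ee_pos: [0.6469, -0.1987, -0.0247]
tool_rot: [0.728, 0.686, -0.0, 0.0]
force: [-0.1, 3.3, 1.1]
grip_width: 0.0303
grip_force: 1.6
clock: 17.9
ee_pos: [0.6469, -0.1989, -0.0248]
tool_rot: [0.728, 0.686, 0.0, -0.0]
force: [-0.3, 6.0, 2.0]
grip_width: 0.0302
grip_force: 2.4
```

Contact: the force doubled and the tool stopped. Back off, lift clear, and check before handing in.

```bash
python3 -m jog '[[[0,0,0],[-1,0,0],0.67],[[0,0,0],[-1,0,0],0.67]]'; python3 -m jog '[[[0,0,0],[15,0,0],0.67],[[0,0,0],[50,0,0],0.67],[[0,0,0],[60,0,-40],0.67],[[0,0,0],[70,0,-100],0.67],[[0,0,0],[80,0,-160],0.67],[[0,0,0],[80,0,-160],0.67],[[0,0,0],[80,0,-160],0.67]]'; python3 - <<'E'
from h import *
g=np.array([.645,-.2465]);ex=np.array([-.0593,-.9982]);ey=np.array([.9982,-.0593])
d=snap('side');P=cloud(d);Q=P.reshape(-1,3);x=(Q[:,:2]-g)@ex;y=(Q[:,:2]-g)@ey
for lo,hi in((.03,.04),(.04,.05)):
    m=(Q[:,2]>lo)&(Q[:,2]<hi)&(abs(y)<.034)&(x>-.02)&(x<.045)
    yc=np.median(y[m]);k=abs(y[m]-yc)<.025;print('y',yc,'centre x',np.median(x[m][k]-np.sqrt(.031**2-(y[m][k]-yc)**2)),k.sum())
xy=Q[:,:2]-[.484,.218];X=xy@[.707,-.707];Y=xy@[.707,.707]
for a in(.1,.12,.14):
    s=(abs(Y)<.02)&(abs(X)<.05)&(Q[:,2]>a)&(Q[:,2]<a+.01);print('toggle',a,np.median(X[s]))
t=load('top');d=snap('top');T=cloud(d)
for n,(u0,v0,u1,v1),c in(('piston',(328,235,360,262),1),('can',(338,160,372,192),1)):
    a=cv2.phaseCorrelate(cv2.cvtColor(t['image'][v0:v1,u0:u1],6).astype(float),cv2.cvtColor(d['image'][v0:v1,u0:u1],6).astype(float));print(n,a)
E
```

```text
clock: 18.15
ee_pos: [0.6469, -0.1991, -0.0248]
tool_rot: [0.728, 0.686, 0.001, -0.001]
force: [0.6, 7.8, 2.8]
grip_width: 0.03
grip_force: 3.2
clock: 19.02
ee_pos: [0.651, -0.1209, 0.1348]
tool_rot: [0.728, 0.686, -0.001, 0.0]
force: [0.3, -0.3, -1.3]
grip_width: 0.03
grip_force: 0.0
y -0.0014594045619642196 centre x 0.002713474730256075 99
y 0.002937202985625715 centre x 0.0018296175704744216 112
toggle 0.1 0.006350433042873997
toggle 0.12 0.007768809725981104
toggle 0.14 0.006526078292750762
piston ((10.940136344980825, -9.468440409182527), -0.2057946972060892)
can ((7.765474975383492, -7.789220193861166), 0.2849530035539822)
```

```bash
python3 - <<'E'
from h import *
a=cv2.imread('pics/side0.png');b=load('side')['image'][:,:,::-1]
for n,(x,y,w,h) in(('piston',(236,262,34,38)),('can',(334,262,40,42)),('bottle',(216,150,24,56))):
    A=a[y:y+h,x:x+w];r=cv2.matchTemplate(np.ascontiguousarray(b[y-12:y+h+12,x-12:x+w+12]),A,cv2.TM_CCOEFF_NORMED);_,s,_,p=cv2.minMaxLoc(r);print(n,s,p[0]-12,p[1]-12)
from cell import close_job
print(close_job())
E
```

```text
piston 0.7840498685836792 0 1
can 0.997003436088562 0 0
bottle 0.9566555619239807 0 0
the job is handed in; nothing more can be done
None
```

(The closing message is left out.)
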